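Put the jar in the slope-topped chest and latch the lid

TASK

Put the small jar (the one on the right of the chest, nearest the robot) away for the night: set it down gently, standing upright, on the floor of the wooden chest, then shut the chest's lid fully. Next swing the latch's wire loop over so that its crossbar drops behind the two hooks on the lid, and then throw the lever back past its toggle point until it lies flat and the loop is drawn tight. Leave the things standing round the work where they are.

Things in the scene. Friction and masses are not known exactly. Their poses are not given: they have to be found in the camera images.
- small_jar: Squat screw-top jar, 64 x 68 mm across, 84 mm high, about 0.25 kg, standing upright on the table to the right of the chest; the cap (63 mm diameter) is its top 10 mm. Origin at the centre of its underside, z up. It is the jar nearest the robot; the taller jar beside it stays where it is.
- chest: Plain wooden chest with a steel latch, 265 mm deep (x), 250 mm wide (y), fixed to the table. Origin under its centre; x points from its low front to its high back, y left, z up. Its flat top slopes up 30 degrees towards the back: a fixed apron board (first 158 mm along the slope), then the hinged lid (138 mm), both 12 mm thick. Inner floor 10 mm above the table. The latch works in its plane y = 0.
- slope_front (a point): Front edge of the sloping top's surface, on the chest's centre line, chest axes. Point s up the slope and w out of its surface lies at this point + x (0.866 s - 0.5 w) + z (0.5 s + 0.866 w). Lid from s = 0.161 to 0.299. The opening under it is y = -0.113 to 0.113 and x = -0.002 to 0.113 in the chest's frame.
- lid_hinge (a point): Middle of the lid's hinge line, along the chest's y, at s = 0.300, w = 0. Axes as the chest's. Back of the chest, 20 cm high.
- lever_pivot (a point): The lever's pivot pin, s = 0.102, w = 0.020, chest axes. The loop hangs on a second pin on the lever, 20 mm from this one, at an angle of 1.187 rad + latch_lever from the up-slope direction (turning up and then towards the robot). The loop is a frame 95 mm wide and 105 mm long from that second pin to the middle of its crossbar.
- chest_floor (a point): Point on the chest's inner floor below the middle of the opening: a good place for the jar. Axes as the chest's.
- chest_lid (a joint): Angle of the lid in rad: 0 shut, about 2.1 to 2.2 at the start (standing about upright). Stiff hinge (0.35 N m friction; lid 0.35 kg), so it stays where it is left and must be pushed from its outer face, which looks to the back at the start, towards the robot and all the way down to 0.
- lid_edge (a point): Middle of the lid's free edge, 139 mm from the hinge line, in mid thickness. When the lid is shut its axes are x up the slope, y to the left, z out of the slope.
- keeper_seat (a point): Where the crossbar's middle rests when hooked tight: midway between the two hooks, 17 mm above the lid's outer surface. Axes as lid_edge.
- hook_nose (a point): Midway between the tips of the two hooks' noses, at their top (37 mm above the lid, 4 mm up-slope of keeper_seat). Hooks at y = +-30 mm, 12 mm wide, 48 mm clear between; the stems' back faces are 5 mm down-slope of keeper_seat, the noses' undersides 31 mm above the lid. The bar comes down up-slope of the noses (12 to 22 mm up-slope of keeper_seat) onto ledges 12 mm high, 30 mm long.
- latch_lever (a joint): Lever angle in rad: 0 to 0.12 at the start = open, handle 60 degrees up from the up-slope direction; grows as the handle swings up and over towards the robot, ends at 2.094, flat along the apron, pointing down-slope. With the loop hooked the load grows to a dead centre near 1.9, then it snaps shut; up to about 7 N at the handle's end. 0.12 N m of friction holds it elsewhere.
- lever_tip (a point): Middle of the handle near its end, 66 mm from the pivot pin; the handle is a steel plate 36 mm wide, 4 mm thick and 75 mm long; its face towards the chest's back when open (upper face when flat) is nearly in line with the pin.
- latch_loop (a joint): Angle of the loop relative to the lever in rad: loop angle above the up-slope direction = latch_loop + latch_lever. At the start the loop stands, leaning a little back, against its stop (about 1.45 rad); the hinge is free (0.012 N m), so by its weight (70 g) it falls back to the stop or, once past the vertical, forward onto the lid or ledges. The handle fits through the loop.
- bar_mid (a point): Middle of the loop's round steel crossbar, 10 mm diameter, 74 mm clear between its side rods, along the chest's y. Can be gripped from above; it may turn between the fingers.
- latch_bar (a joint): Spring stretch of the loop in m: 0 slack, about 0.008 when latched tight (1800 N/m, 5 N preload).
- tall_jar: Bystander: tall screw-top jar, 89 mm across, 138 mm high. Origin under its centre.
- tomato: Bystander: tomato, 67 mm. Origin under its centre.
- onion: Bystander: onion, 62 mm across, 68 mm high. Origin under its centre.
- price_card: Bystander: upright card on a small wooden block, 22 x 90 x 69 mm. Origin under its centre.
Not all that is in view belongs to the job. Leave any blue or green look-alike of the small_jar alone.

How it is judged:
On the way, in this order (a step that is already met when the one before it is completed fails the run):
1. the small jar stands upright on the chest's floor, let go (z of small_jar in the frame of chest between 0 and 0.02 m and x of small_jar in the frame of chest between -0.12 and 0.11 m and y of small_jar in the frame of chest between -0.11 and 0.11 m and angle between small_jar's own z axis and vertical below 0.15 rad and contact force between the fingers and small_jar below 0.1 N and linear speed of small_jar below 0.05 m/s), for 0.2 s.
2. the lid is shut (value of joint chest_lid below 0.05 rad), for 0.2 s.
3. the loop's crossbar is down behind both hooks while the lever is still open (value of joint chest_lid below 0.05 rad and x of bar_mid in the frame of keeper_seat between -0.004 and 0.024 m and z of bar_mid in the frame of keeper_seat between -0.01 and 0.014 m and value of joint latch_lever below 0.8 rad), for 0.2 s.
4. the lever is thrown past its toggle point with the loop hooked and tight (value of joint chest_lid below 0.05 rad and x of bar_mid in the frame of keeper_seat between -0.004 and 0.024 m and z of bar_mid in the frame of keeper_seat between -0.01 and 0.014 m and value of joint latch_lever above 2 rad and value of joint latch_bar above 0.003 m), for 0.2 s.
At the end, for the whole second after the job is handed in: The small jar stands upright (within 0.15 rad) at rest on the chest's floor, the lid is shut (under 0.05 rad), the loop's crossbar is behind both hooks and under their noses, the lever is past its toggle point and flat (over 2.0 rad) and the loop is stretched tight (over 3 mm) (all of step 4 and z of small_jar in the frame of chest between 0 and 0.02 m and x of small_jar in the frame of chest between -0.12 and 0.11 m and y of small_jar in the frame of chest between -0.11 and 0.11 m and angle between small_jar's own z axis and vertical below 0.15 rad and linear speed of small_jar below 0.02 m/s); the robot touches nothing.
It fails at once if a bystander (tall jar, tomato, onion or price card) is moved more than 40 mm (distance of any of tall_jar, tomato, onion, price_card from where it was at the start of the episode above 0.04 m).
It fails at once if the small jar is tipped over (angle between small_jar's own z axis and vertical above 0.8 rad).
It fails at once if the small jar is dropped into the chest (z of small_jar in the frame of chest below 0.08 m and x of small_jar in the frame of chest between -0.12 and 0.11 m and y of small_jar in the frame of chest between -0.11 and 0.11 m and linear speed of small_jar above 0.6 m/s).
It also fails if it takes over 72 s, if anything falls off the work surface, if the arm or the gripper's body presses on something with over 40 N, if the wrist force passes 120 N, or if a joint passes its speed limit or range.

ROBOT

A 7-joint arm with a two-finger parallel gripper is mounted at the origin on a cart in front of the work surface, level with it; the furniture and walls round the work are solid. World frame = base frame: x ahead of the robot, y to its left, z up, the work surface at z = 0. Lengths are in m, angles in rad, forces in N, time in s.
With the tool pointing down it reaches from about 0.4 to 0.85 m from the base axis. Payload 4.5 kg.
Tool frame: the origin (TCP) lies at the very end of the fingers, on their centre line; the grasp point (between the pads) lies 19 mm behind it; z points along the fingers, y is the line along which they close (so a half turn about z gives the same grasp; the last joint's range is limited). The gripper opens to 88 mm and grips with 3 to 60 N. Pads are 18 mm wide; open, the fingers measure 123 mm over their backs; the gripper's body (75 mm by 187 mm) begins 45 mm behind the grasp point.
Start: joints at [-1.102, 0.689, -0.195, 1.565, 0.157, 0.902, -0.215], TCP at [0.263, 0.567, 0.207] pointing down, gripper open.
Joint ranges: [-3.01, 3.01], [-0.46, 2.08], [-1.47, 1.51], [0.13, 2.56], [-1, 4.14], [0.04, 2.09], [-2.66, 2.66]. Speed limits (rad/s): [2.57, 2.57, 3.14, 3.14, 3.14, 3.14, 3.14].

INTERFACE

Orientations are given as a unit quaternion [x, y, z, w].
In Python, from plant import r, optics gives the robot as it stands.
- The arm moves only by the tool servo_tool, never from a script. Its arguments are lists of equal length, an entry for each row: "translation": the shift along the tool's x, y, z in m, a list of three; "turn": the turn, a rotation vector about the tool's x, y, z in rad, a list of three. In form: {"translation": [[dx, dy, dz], ...], "turn": [[rx, ry, rz], ...]}. A call has 1 to 10 rows; each row shifts and turns the commanded pose from where the row before left it, along the tool's axes as they then stand; what a row does not reach is not made up. A row lasts 1/8 s, in which the tool goes at most 62.5 mm and 10.7 degrees, less where a joint would pass 70% of its speed; a pose out of reach is approached as far as the arm can. A call is refused whole if a number of a shift passes 0.0625 or a number of a turn 0.188, either way. A call with a gripper value outside its range is refused whole. "grip" is the opening, from 0 (shut) to 1 (fully open), set as the call begins (left out, the last holds). The fingers move at their own pace and stop on an object; "grip_force" is the grip in N (left out, the last holds). Time passes only in rows, so rows that do not move let the fingers close. It gives the time, the measured TCP pose, the force, the opening and the grip force at its end, in the units of the state.
- r.get_state(): the state, without advancing time (a new reading comes with each control period).
- optics.snapshot(name): name is "scene" or "side" or "wrist"; returns a dict with "img" (384x512x3 uint8, red, green, blue), "z_map" (384x512 float32, m along the optical axis (not along the pixel's ray), 0 where there is no reading), "mtx" (3x3 intrinsics, pixels), "R" (3x3) and "t" (3): a world point X has camera coordinates R X + t. Camera axes: x right, y down, z forward; pixel columns grow to the right and rows downward; lengths in m; the calibration is good to about 2 mm. The wrist camera is an equidistant fisheye: a pixel r from the principal point sees the ray r / f radians off the axis. A picture is of the moment at which its call begins.
- r.finish_job(): hands the job in; it is judged then, once.
The state is a dict: "clock": time; "q": joint angles; "qd": joint speeds; "joint_torque": joint torques, N m; "tool_pos": TCP position; "eef_rot": TCP orientation; "contact_force": force on the tool from outside, world axes, zero at the start; "moment": the same for the moment, N m; "opening": opening from 0.0 (shut) to 1.0 (fully open); "finger_force": force on a finger pad.
Only numpy, scipy, OpenCV 4.12 (cv2) and the standard library are available. Lean on these libraries where they do the work, as an engineer would, in place of code of your own. Each camera call takes 0.05 s, during which the arm holds its last target. There are 200 camera calls.

## Working session

There is one attempt and no reset: what is moved stays moved. The work goes in short steps, Python scripts to look and compute and a tool call to move; the robot and the scene stay as the last step left them, time stands still between calls to the robot, and variables do not carry over. Pictures are saved under pics/ and viewed, at most 10 in all, crops included, and the job is handed in when it is done.

Besides the shell and the picture viewer there is one more tool, called after "Call:" as name(argument=value, ...), one argument or row to a line, values as JSON. servo_tool: Moves the arm, as the interface text tells. Its arguments: {"type":"object","properties":{"translation":{"type":"array"},"turn":{"type":"array"},"grip":{"type":"number"},"grip_force":{"type":"number"}},"required":["translation","turn"]}

```bash
mkdir -p pics; cat > h.py <<'E'
import numpy as np, cv2
from scipy.spatial.transform import Rotation as Rn
from plant import r, optics
def cloud(s):
    z=s["z_map"];K=s["mtx"];v,u=np.mgrid[:z.shape[0],:z.shape[1]]
    P=np.stack([(u-K[0,2])/K[0,0]*z,(v-K[1,2])/K[1,1]*z,z],-1)
    W=(P-s["t"])@s["R"]; W[z<=0]=np.nan
    return W
def st():
    s=r.get_state(); print({k:np.round(s[k],4).tolist() for k in ("clock","q","tool_pos","eef_rot","contact_force","opening")}); return s
E
python3 - <<'E'
from h import *
st()
a=[];
for n in("scene","side"):
    s=optics.snapshot(n);np.savez(n+"0.npz",**s);a.append(s["img"])
    print(n,s["mtx"].round(1).tolist(),(-s["R"].T@s["t"]).round(3),s["R"].round(3).tolist())
cv2.imwrite("pics/scene0.png",cv2.resize(a[0][...,::-1],(800,600)))
cv2.imwrite("pics/side0.png",cv2.resize(a[1][...,::-1],(800,600)))
E
```

```text
{'clock': 0.0, 'q': [-1.1022, 0.69, -0.1945, 1.5664, 0.1573, 0.9025, -0.2151], 'tool_pos': [0.263, 0.5662, 0.2058], 'eef_rot': [0.2156, 0.9765, -0.0009, -0.0001], 'contact_force': [-0.025, 0.0234, 0.0954], 'opening': 1.0017}
scene [[468.5, 0.0, 249.4], [0.0, 468.5, 193.9], [0.0, 0.0, 1.0]] [-0.71   0.68   1.091] [[-0.492, -0.87, -0.016], [-0.481, 0.287, -0.828], [0.726, -0.4, -0.56]]
side [[410.8, 0.0, 255.6], [0.0, 410.8, 191.8], [0.0, 0.0, 1.0]] [-0.071 -1.057  0.817] [[0.864, -0.504, 0.019], [-0.231, -0.429, -0.873], [0.448, 0.75, -0.487]]
```

View pics/scene0.png

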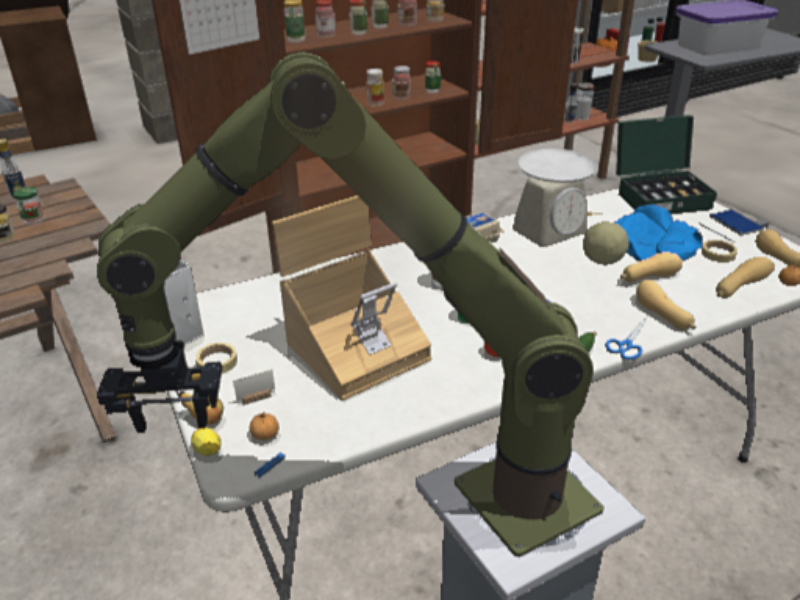

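View pics/side0.png

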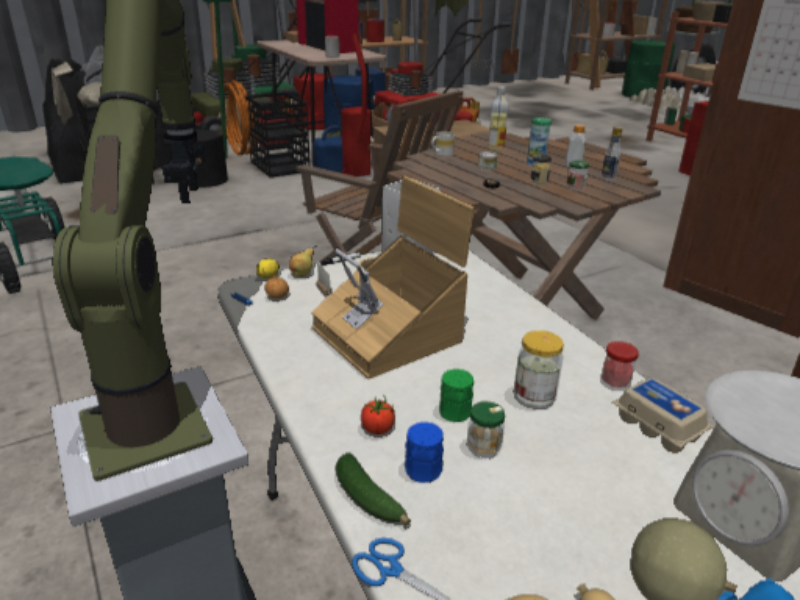

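The candidates in the side view (800x600) are the glass jar with green cap at (486,428), the blue can (424,452), the green can (456,395), the red-capped jar (620,365) and the tall jar (540,368). I choose the glass jar at (486,428): it is the small glass jar beside the tall one and nearest the robot.

```bash
python3 - <<'E'
from h import *
S=np.load("side0.npz");C=np.load("scene0.npz")
W=cloud(S);V=cloud(C)
cv2.imwrite("pics/crop.png",np.hstack([cv2.resize(S["img"][225:310,250:360,::-1],None,fx=3.6,fy=3.6),cv2.resize(S["img"][100:185,230:340,::-1],None,fx=3.6,fy=3.6)]))
# jars
for n,(u,v) in dict(jar=(311,272),tall=(345,235),tom=(242,266),blue=(271,288),green=(292,252),red=(396,233)).items():
    p=W[v,u]; m=(np.hypot(*(W[...,:2]-p[:2]).transpose(2,0,1))<.07)&(W[...,2]>.01)
    m=cv2.connectedComponents(m.astype(np.uint8))[1]; k=m==m[v,u]
    Q=W[k]; zt=np.nanpercentile(Q[:,2],98); T=Q[Q[:,2]>zt-.004]
    print(n,p.round(3),"top",zt.round(3),"topc",((T.max(0)+T.min(0))/2).round(4),"ext",np.ptp(T,axis=0).round(3), "all", Q.min(0).round(3),Q.max(0).round(3))
# slope plane
P=np.vstack([W.reshape(-1,3),V.reshape(-1,3)]);P=P[np.isfinite(P[:,0])]
A0=W[int(335*.64),int(395*.64)];print("apron pt",A0, V[int(345*.64),int(335*.64)])
B=P[np.linalg.norm(P-A0,axis=1)<.3];rng=np.random.default_rng(0);best=0
for _ in range(4000):
    a=B[rng.choice(len(B),3)];n=np.cross(a[1]-a[0],a[2]-a[0]);l=np.linalg.norm(n)
    if l<1e-6: continue
    n/=l;n*=np.sign(n[2])
    if abs(n[2]-.866)>.03: continue
    k=np.abs((B-a[0])@n)<.003
    if k.sum()>best:best=k.sum();K=k
I=B[K];c=I.mean(0);n=np.linalg.svd(I-c,full_matrices=False)[2][2];n*=np.sign(n[2])
yaw=np.arctan2(-n[1],-n[0]);print("n",n.round(4),best,"yaw",yaw,"c",c)
cx=np.array([np.cos(yaw),np.sin(yaw),0]);cy=np.array([-np.sin(yaw),np.cos(yaw),0]);s=np.cross(cy,n)
for nm,X in(("side",W),("scene",V)):
    Q=X.reshape(-1,3);Q=Q[np.isfinite(Q[:,0])];Q=Q[np.linalg.norm(Q-c,axis=1)<.3];Q=Q[(np.abs((Q-c)@n)<.003)&(Q[:,2]>.03)&(Q[:,2]<.23)]
    a=Q@s;b=Q@cy;print(nm,"s",np.percentile(a,[.2,1,50,99,99.8]).round(4),"y",np.percentile(b,[.2,1,50,99,99.8]).round(4),"z at smin",Q[np.argsort(a)[:20]].mean(0).round(4))
E
```

```text
jar [ 0.517 -0.381  0.077] top 0.087 topc [ 0.5347 -0.3573  0.0855] ext [0.06  0.061 0.005] all [ 0.503 -0.392  0.01 ] [ 0.565 -0.327  0.088]
tall [ 0.69  -0.317  0.103] top 0.141 topc [ 0.7157 -0.2885  0.1411] ext [0.079 0.075 0.008] all [ 0.673 -0.333  0.01 ] [ 0.755 -0.251  0.145]
tom [ 0.378 -0.239  0.051] top 0.06 topc [ 0.388  -0.2185  0.0625] ext [0.047 0.034 0.013] all [ 0.355 -0.25   0.012] [ 0.417 -0.188  0.069]
blue [ 0.39  -0.376  0.071] top 0.087 topc [ 0.4046 -0.3527  0.0854] ext [0.059 0.065 0.005] all [ 0.373 -0.388  0.01 ] [ 0.434 -0.32   0.088]
green [ 0.53  -0.271  0.067] top 0.087 topc [ 0.5444 -0.278   0.0859] ext [0.062 0.125 0.006] all [ 0.512 -0.341  0.01 ] [ 0.575 -0.215  0.089]
red [ 0.884 -0.348  0.064] top 0.089 topc [ 0.9025 -0.3326  0.0884] ext [0.062 0.062 0.007] all [ 0.87  -0.367  0.01 ] [ 0.935 -0.298  0.092]
apron pt [ 0.51429038 -0.05754089  0.08702473] [0.50056747 0.15623784 0.09629076]
n [-0.5208 -0.0563  0.8518] 3411 yaw 0.10759597295868745 c [0.47929258 0.0349687  0.07209371]
side s [0.3967 0.3981 0.4654 0.5532 0.6924] y [-0.3141 -0.3026 -0.0243  0.13    0.1329] z at smin [ 0.441  -0.0027  0.0462]
scene s [0.3946 0.3963 0.4674 0.692  0.6956] y [-0.115  -0.1124  0.0298  0.1341  0.1362] z at smin [0.435  0.0362 0.0453]
```

View pics/crop.png

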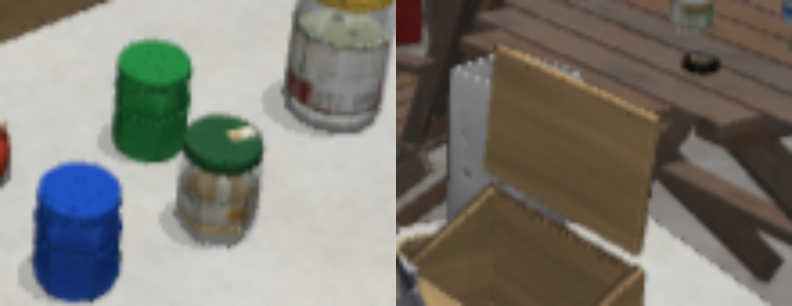

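The crop shows the green-capped glass jar (small_jar, 84 mm high, 62 mm cap). The blue and green cans beside it are the look-alikes. Next I refine the chest fit.

```bash
python3 - <<'E'
from h import *
from scipy.optimize import least_squares
S=np.load("side0.npz");C=np.load("scene0.npz")
W=cloud(S).reshape(-1,3);V=cloud(C).reshape(-1,3)
W=W[np.isfinite(W[:,0])];V=V[np.isfinite(V[:,0])]
def loc(P,p):
    c,s=np.cos(p[2]),np.sin(p[2]);d=P-[p[0],p[1],0]
    return np.c_[c*d[:,0]+s*d[:,1],-s*d[:,0]+c*d[:,1],d[:,2]]
p=np.array([.573,.005,.1076]) # chest origin guess
p[:2]=np.array([.44,.018])+.1325*np.array([np.cos(.1076),np.sin(.1076)])
h=.048
for it in range(6):
    def sets(P):
        L=loc(P,p);
        sl=L[:,0]+.1325
        w=(L[:,2]-h)*.866-sl*.5; s=sl*.866+(L[:,2]-h)*.5
        top=(abs(w)<.006)&(s>.01)&(s<.15)&(abs(L[:,1])<.11)&((abs(L[:,1])>.055)|(s<.05))
        zt=h+.577*sl
        wall=(abs(L[:,1]+.125)<.012)&(abs(L[:,0])<.12)&(L[:,2]>.02)&(L[:,2]<zt-.02)
        frt=(abs(L[:,0]+.1325)<.012)&(abs(L[:,1])<.11)&(L[:,2]<h-.012)&(L[:,2]>.01)
        return top,wall,frt
    tw,ww,fw=sets(W);tv,wv,fv=sets(V)
    T=np.vstack([W[tw],V[tv]]);R=W[ww];F=np.vstack([W[fw],V[fv]])
    def res(q):
        a=loc(T,q);b=loc(R,q);f=loc(F,q)
        return np.r_[((a[:,2]-q[3])*.866-(a[:,0]+.1325)*.5),b[:,1]+.125,f[:,0]+.1325]
    q=least_squares(res,np.r_[p,h],loss="soft_l1",f_scale=.002).x;p,h=q[:3],q[3]
    print(q.round(4),len(T),len(R),len(F),np.sqrt((res(q)**2).mean()).round(4))
np.save("chest.npy",q)
# individual offsets
for nm,P,f in(("side",W,sets(W)),("scene",V,sets(V))):
    L=loc(P,p)
    for k,m in zip(("top","wall","front"),f):
        if m.sum(): 
            l=L[m]; v=((l[:,2]-h)*.866-(l[:,0]+.1325)*.5) if k=="top" else l[:,1]+.125 if k=="wall" else l[:,0]+.1325
            print(nm,k,m.sum(),np.median(v).round(4))
    # floor, lid, latch
    fl=L[(L[:,0]>.0)&(L[:,0]<.11)&(abs(L[:,1])<.1)&(L[:,2]<.05)&(L[:,2]>-.01)]
    print(" floor z",len(fl),np.median(fl[:,2]) if len(fl) else 0)
    ld=L[(L[:,2]>.205)&(L[:,2]<.4)&(L[:,0]>.1)&(L[:,0]<.25)&(abs(L[:,1])<.13)]
    if len(ld):
        a=np.polyfit(ld[:,2],ld[:,0],1);print(" lid n",len(ld),"x=%.3f z+%.3f"%tuple(a),"y",np.percentile(ld[:,1],[1,99]).round(3),"zmax",np.percentile(ld[:,2],99.5).round(3))
    s=(L[:,0]+.1325)*.866+(L[:,2]-h)*.5;w=(L[:,2]-h)*.866-(L[:,0]+.1325)*.5
    m=(w>.012)&(w<.2)&(s<.19)&(s>0)&(abs(L[:,1])<.06);g=np.c_[s,L[:,1],w][m]
    t=g[g[:,2]>np.percentile(g[:,2],99.5)-.012]
    print(" latch n",len(g),"top w",g[:,2].max().round(3),"bar s,y,w",np.median(t,0).round(3),"y range",t[:,1].min().round(3),t[:,1].max().round(3),"swmean high",[np.median(g[(g[:,2]>a)&(g[:,2]<a+.02)],0).round(3).tolist() for a in(.03,.05,.07,.09,.11)])
E
```

```text
[0.5692 0.0668 0.0978 0.0496] 1778 0 504 0.0027
[0.5689 0.0711 0.0916 0.0498] 2127 1127 576 0.0024
[0.5689 0.0712 0.0914 0.0499] 2130 1134 584 0.0024
[0.5689 0.0712 0.0914 0.0499] 2131 1134 584 0.0024
[0.5689 0.0712 0.0914 0.0499] 2131 1134 584 0.0024
[0.5689 0.0712 0.0914 0.0499] 2131 1134 584 0.0024
side top 982 -0.0003
side wall 1134 -0.0
side front 242 0.0006
 floor z 0 0
 lid n 1751 x=0.089 z+0.095 y [-0.126  0.12 ] zmax 0.338
 latch n 304 top w 0.151 bar s,y,w [ 0.113 -0.005  0.146] y range -0.047 0.042 swmean high [[0.104, 0.004, 0.041], [0.108, 0.006, 0.059], [0.11, -0.012, 0.081], [0.109, -0.041, 0.097], [0.111, -0.038, 0.118]]
scene top 1149 0.0003
scene wall 157 0.0092
scene front 342 -0.0005
 floor z 0 0
 lid n 2091 x=0.088 z+0.094 y [-0.123  0.123] zmax 0.338
 latch n 360 top w 0.153 bar s,y,w [0.111 0.002 0.147] y range -0.048 0.045 swmean high [[0.102, 0.001, 0.042], [0.111, -0.002, 0.06], [0.118, -0.001, 0.079], [0.107, -0.003, 0.097], [0.11, 0.038, 0.122]]
```

```bash
cat >> h.py <<'E'
q=np.load("chest.npy");CR=Rn.from_euler("z",q[2])
def c2w(x,y,z): return CR.apply([x,y,z])+[q[0],q[1],0]
def sw(s,w,y=0): return c2w(-.1325+.866*s-.5*w,y,q[3]+.5*s+.866*w)
def down(yawy,tilt=0): # tool z down (tilted about tool y), tool y at world yaw yawy
    y=np.array([np.cos(yawy),np.sin(yawy),0]);z=np.array([0,0,-1.]);x=np.cross(y,z)
    return Rn.from_matrix(np.c_[x,y,z])*Rn.from_euler("y",tilt)
DC=down(np.pi/2+q[2])
def plan(wps):
    s=st();p=s["tool_pos"];R=Rn.from_quat(s["eef_rot"])
    for P,T,n in wps:
        d=(R.inv()*T).as_rotvec()/n; P=np.array(P)
        for i in range(n):
            t=R.inv().apply((P-p)/(n-i)).round(4); t_,d_=t.tolist(),d.round(4).tolist(); print(t_,d_)
            p=p+R.apply(t);R=R*Rn.from_rotvec(d.round(4))
        print("--")
E
python3 - <<'E'
from h import *
print(c2w(.05,0,.01),sw(.3,0),sw(.195,.017))
W=cloud(np.load("scene0.npz"));print("plate",W[int(300*.64),int(183*.64)],"card",W[int(385*.64),int(255*.64)])
s=r.get_state();p=np.array(s["tool_pos"]);R=Rn.from_quat(s["eef_rot"])
plan([([.3,.5,.32],R,3),([.40,.05,.32],DC,12),([.535,-.357,.25],DC,10),([.535,-.357,.046],DC,6)])
E
```

```text
[0.61868481 0.07572154 0.01      ] [0.69566237 0.08277462 0.19993459] [0.59664712 0.07370233 0.16215659]
plate [0.89230561 0.39267067 0.07059216] card [0.52990484 0.34234573 0.03628116]
{'clock': 0.1, 'q': [-1.1022, 0.6899, -0.1945, 1.5662, 0.1573, 0.9025, -0.2151], 'tool_pos': [0.263, 0.5663, 0.2059], 'eef_rot': [0.2156, 0.9765, -0.0008, -0.0001], 'contact_force': [0.2771, -0.2946, -0.2571], 'opening': 1.0023}
[-0.0205, -0.0149, -0.038] [0.0, 0.0, 0.0]
[-0.0205, -0.0149, -0.038] [0.0, 0.0, 0.0]
[-0.0204, -0.0149, -0.038] [0.0, 0.0, 0.0]
--
[-0.0234, -0.0305, 0.0001] [-0.0001, -0.0, -0.0438]
[-0.022, -0.0315, 0.0] [-0.0001, -0.0, -0.0438]
[-0.0206, -0.0324, 0.0] [-0.0001, -0.0, -0.0438]
[-0.0192, -0.0333, 0.0] [-0.0001, -0.0, -0.0438]
[-0.0177, -0.0341, 0.0] [-0.0001, -0.0, -0.0438]
[-0.0162, -0.0349, 0.0001] [-0.0001, -0.0, -0.0438]
[-0.0146, -0.0355, 0.0] [-0.0001, -0.0, -0.0438]
[-0.013, -0.0361, 0.0] [-0.0001, -0.0, -0.0438]
[-0.0114, -0.0367, 0.0001] [-0.0001, -0.0, -0.0438]
[-0.0098, -0.0371, 0.0] [-0.0001, -0.0, -0.0438]
[-0.0082, -0.0375, 0.0] [-0.0001, -0.0, -0.0438]
[-0.0066, -0.0379, 0.0001] [-0.0001, -0.0, -0.0438]
--
[-0.0098, -0.0418, 0.007] [-0.0, -0.0, -0.0]
[-0.0097, -0.0418, 0.007] [-0.0, -0.0, -0.0]
[-0.0098, -0.0417, 0.007] [-0.0, -0.0, -0.0]
[-0.0097, -0.0418, 0.007] [-0.0, -0.0, -0.0]
[-0.0098, -0.0417, 0.007] [-0.0, -0.0, -0.0]
[-0.0097, -0.0418, 0.007] [-0.0, -0.0, -0.0]
[-0.0098, -0.0417, 0.007] [-0.0, -0.0, -0.0]
[-0.0097, -0.0418, 0.007] [-0.0, -0.0, -0.0]
[-0.0098, -0.0417, 0.007] [-0.0, -0.0, -0.0]
[-0.0097, -0.0418, 0.0071] [-0.0, -0.0, -0.0]
--
[-0.0, 0.0, 0.034] [-0.0001, -0.0001, -0.0001]
[-0.0, 0.0, 0.034] [-0.0001, -0.0001, -0.0001]
[-0.0, 0.0, 0.034] [-0.0001, -0.0001, -0.0001]
[-0.0, 0.0, 0.034] [-0.0001, -0.0001, -0.0001]
[-0.0, 0.0, 0.034] [-0.0001, -0.0001, -0.0001]
[-0.0001, 0.0, 0.034] [-0.0001, -0.0001, -0.0001]
--
```

Call:
servo_tool(
  translation=[
    [-0.02,-0.015,-0.038],
    [-0.02,-0.015,-0.038],
    [-0.02,-0.015,-0.038],
    [-0.023,-0.031,0],
    [-0.022,-0.032,0],
    [-0.021,-0.032,0],
    [-0.019,-0.033,0],
    [-0.018,-0.034,0],
    [-0.016,-0.035,0],
    [-0.015,-0.036,0],
  ],
  turn=[
    [0,0,0],
    [0,0,0],
    [0,0,0],
    [0,0,-0.044],
    [0,0,-0.044],
    [0,0,-0.044],
    [0,0,-0.044],
    [0,0,-0.044],
    [0,0,-0.044],
    [0,0,-0.044],
  ],
  grip=1,
)

```text
clock: 1.35
tool_pos: [0.3573, 0.236, 0.3204]
eef_rot: [0.063, 0.998, -0.0, -0.0]
contact_force: [0.2, 0.4, 0.1]
opening: 1.0
finger_force: 0.0
```

Call:
servo_tool(
  translation=[
    [-0.013,-0.036,0],
    [-0.011,-0.037,0],
    [-0.01,-0.037,0],
    [-0.008,-0.038,0],
    [-0.007,-0.038,0],
    [-0.01,-0.042,0.007],
    [-0.01,-0.042,0.007],
    [-0.01,-0.042,0.007],
    [-0.01,-0.042,0.007],
    [-0.01,-0.042,0.007],
  ],
  turn=[
    [0,0,-0.044],
    [0,0,-0.044],
    [0,0,-0.044],
    [0,0,-0.044],
    [0,0,-0.044],
    [0,0,0],
    [0,0,0],
    [0,0,0],
    [0,0,0],
    [0,0,0],
  ],
)

```text
clock: 2.6
tool_pos: [0.4686, -0.1562, 0.2851]
eef_rot: [-0.047, 0.999, 0.0, -0.0]
contact_force: [-0.6, 0.3, -0.6]
opening: 0.999
finger_force: 0.0
```

Call:
servo_tool(
  translation=[
    [-0.01,-0.042,0.007],
    [-0.01,-0.042,0.007],
    [-0.01,-0.042,0.007],
    [-0.01,-0.042,0.007],
    [-0.01,-0.04,0.007],
    [0,0,0],
  ],
  turn=[
    [0,0,0],
    [0,0,0],
    [0,0,0],
    [0,0,0],
    [0,0,0],
    [0,0,0],
  ],
)

```text
clock: 3.35
tool_pos: [0.5365, -0.3609, 0.2488]
eef_rot: [-0.044, 0.999, -0.0, -0.001]
contact_force: [-0.3, 0.7, 0.2]
opening: 0.998
finger_force: 0.0
```

```bash
python3 - <<'E'
from h import *
plan([([.535,-.357,.16],DC,2),([.535,-.357,.046],DC,6)])
s=optics.snapshot("side");cv2.imwrite("pics/side1.png",s["img"][...,::-1])
E
```

```text
{'clock': 3.35, 'q': [0.5899, 0.6752, -0.1322, 1.4427, 0.0982, 1.0317, 2.095], 'tool_pos': [0.5365, -0.3609, 0.2488], 'eef_rot': [-0.0442, 0.999, -0.0004, -0.0011], 'contact_force': [-0.3239, 0.7382, 0.1857], 'opening': 0.9978}
[0.0005, 0.002, 0.0444] [-0.0003, -0.0012, -0.0015]
[0.0005, 0.002, 0.0444] [-0.0003, -0.0012, -0.0015]
--
[0.0, 0.0, 0.019] [-0.0, 0.0, 0.0]
[0.0, 0.0, 0.019] [-0.0, 0.0, 0.0]
[0.0, 0.0, 0.019] [-0.0, 0.0, 0.0]
[0.0, 0.0, 0.019] [-0.0, 0.0, 0.0]
[0.0, 0.0, 0.019] [-0.0, 0.0, 0.0]
[0.0001, 0.0, 0.019] [-0.0, 0.0, 0.0]
--
```

View pics/side1.png

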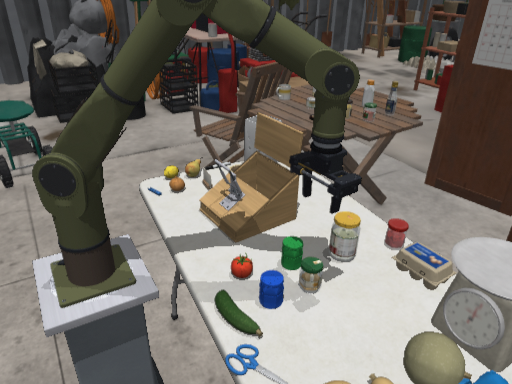

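The image shows the gripper at (325,180), above the small jar at (311,274), with a clear way down.

Call:
servo_tool(
  translation=[
    [0.001,0.002,0.045],
    [0,0.002,0.045],
    [0,0,0.04],
    [0,0,0.03],
    [0,0,0.025],
    [0,0,0.015],
    [0,0,0.009],
    [0,0,0],
  ],
  turn=[
    [0,0,0],
    [0,0,0],
    [0,0,0],
    [0,0,0],
    [0,0,0],
    [0,0,0],
    [0,0,0],
    [0,0,0],
  ],
)

```text
clock: 4.4
tool_pos: [0.5364, -0.3531, 0.0417]
eef_rot: [-0.047, 0.999, 0.0, -0.0]
contact_force: [-0.2, -0.6, -0.4]
opening: 1.002
finger_force: 0.0
```

Call:
servo_tool(
  translation=[
    [0,0,0],
    [0,0,0],
    [0,0,0],
    [0,0,0],
    [0,0,0],
    [0,0,0],
  ],
  turn=[
    [0,0,0],
    [0,0,0],
    [0,0,0],
    [0,0,0],
    [0,0,0],
    [0,0,0],
  ],
  grip=0.3,
  grip_force=15,
)

```text
clock: 5.15
tool_pos: [0.537, -0.3549, 0.0424]
eef_rot: [-0.046, 0.999, -0.001, 0.001]
contact_force: [1.2, -3.8, 6.0]
opening: 0.712
finger_force: 15.0
```

```bash
python3 - <<'E'
from h import *
s=st();p=s["tool_pos"]
g=c2w(.05,0,0)
plan([([p[0],p[1],.30],DC,7),([g[0],g[1],.30],DC,12)])
E
```

```text
{'clock': 5.15, 'q': [0.5681, 0.9225, -0.1045, 1.6252, 0.1496, 0.5991, 2.0446], 'tool_pos': [0.537, -0.3549, 0.0424], 'eef_rot': [-0.0463, 0.9989, -0.0011, 0.0009], 'contact_force': [1.1725, -3.7837, 6.0141], 'opening': 0.7116}
{'clock': 5.15, 'q': [0.5681, 0.9225, -0.1045, 1.6252, 0.1496, 0.5991, 2.0446], 'tool_pos': [0.537, -0.3549, 0.0424], 'eef_rot': [-0.0463, 0.9989, -0.0011, 0.0009], 'contact_force': [1.1725, -3.7837, 6.0141], 'opening': 0.7116}
[-0.0001, -0.0001, -0.0368] [-0.0003, 0.0002, 0.0002]
[-0.0, -0.0001, -0.0368] [-0.0003, 0.0002, 0.0002]
[-0.0001, -0.0, -0.0368] [-0.0003, 0.0002, 0.0002]
[-0.0, -0.0001, -0.0368] [-0.0003, 0.0002, 0.0002]
[-0.0, -0.0, -0.0368] [-0.0003, 0.0002, 0.0002]
[-0.0, -0.0, -0.0368] [-0.0003, 0.0002, 0.0002]
[-0.0001, -0.0, -0.0368] [-0.0003, 0.0002, 0.0002]
--
[-0.01, 0.0351, 0.0] [-0.0, 0.0, -0.0]
[-0.01, 0.0351, 0.0] [-0.0, 0.0, -0.0]
[-0.01, 0.0351, 0.0] [-0.0, 0.0, -0.0]
[-0.0101, 0.0351, 0.0] [-0.0, 0.0, -0.0]
[-0.01, 0.0351, 0.0] [-0.0, 0.0, -0.0]
[-0.0101, 0.0351, 0.0] [-0.0, 0.0, -0.0]
[-0.01, 0.0351, 0.0] [-0.0, 0.0, -0.0]
[-0.0101, 0.0351, 0.0] [-0.0, 0.0, -0.0]
[-0.01, 0.0351, 0.0] [-0.0, 0.0, -0.0]
[-0.0101, 0.0352, 0.0] [-0.0, 0.0, -0.0]
[-0.01, 0.0351, 0.0] [-0.0, 0.0, -0.0]
[-0.0101, 0.0352, 0.0] [-0.0, 0.0, -0.0]
--
```

Call:
servo_tool(
  translation=[
    [0,0,-0.015],
    [0,0,-0.035],
    [0,0,-0.04],
    [0,0,-0.04],
    [0,0,-0.04],
    [0,0,-0.04],
    [0,0,-0.035],
    [-0.005,0.018,-0.015],
    [-0.01,0.035,0],
    [-0.01,0.035,0],
  ],
  turn=[
    [0,0,0],
    [0,0,0],
    [0,0,0],
    [0,0,0],
    [0,0,0],
    [0,0,0],
    [0,0,0],
    [0,0,0],
    [0,0,0],
    [0,0,0],
  ],
)

```text
clock: 6.4
tool_pos: [0.5523, -0.2598, 0.3004]
eef_rot: [-0.047, 0.999, 0.002, -0.001]
contact_force: [0.8, 0.7, -2.0]
opening: 0.709
finger_force: 15.0
```

Call:
servo_tool(
  translation=[
    [-0.01,0.035,0],
    [-0.01,0.035,0],
    [-0.01,0.035,0],
    [-0.01,0.035,0],
    [-0.01,0.035,0],
    [-0.01,0.035,0],
    [-0.01,0.035,0],
    [-0.01,0.035,0],
    [-0.01,0.035,0],
    [-0.005,0.018,0],
  ],
  turn=[
    [0,0,0],
    [0,0,0],
    [0,0,0],
    [0,0,0],
    [0,0,0],
    [0,0,0],
    [0,0,0],
    [0,0,0],
    [0,0,0],
    [0,0,0],
  ],
)

```text
clock: 7.65
tool_pos: [0.6147, 0.0813, 0.3003]
eef_rot: [-0.049, 0.999, 0.001, -0.002]
contact_force: [-0.4, -0.9, -2.9]
opening: 0.711
finger_force: 15.0
```

```bash
python3 - <<'E'
from h import *
g=c2w(.05,0,0)
plan([([g[0],g[1],.30],DC,1),([g[0],g[1],.052],DC,10)])
s=optics.snapshot("scene");W=cloud(s);cv2.imwrite("pics/scene1.png",cv2.resize(s["img"][80:300,100:330,::-1],None,fx=2.6,fy=2.6))
s=optics.snapshot("side");cv2.imwrite("pics/side2.png",s["img"][...,::-1])
E
```

```text
{'clock': 7.65, 'q': [-0.1222, 0.5906, -0.1485, 1.4506, 0.0889, 1.1104, 1.3835], 'tool_pos': [0.6147, 0.0813, 0.3003], 'eef_rot': [-0.0492, 0.9988, 0.0011, -0.0019], 'contact_force': [-0.4275, -0.9121, -2.9365], 'opening': 0.711}
[-0.0034, -0.0059, 0.0003] [0.0023, -0.0037, 0.007]
--
[-0.0, -0.0, 0.0248] [-0.0, 0.0, 0.0]
[-0.0, -0.0, 0.0248] [-0.0, 0.0, 0.0]
[-0.0, -0.0, 0.0248] [-0.0, 0.0, 0.0]
[-0.0, -0.0, 0.0248] [-0.0, 0.0, 0.0]
[-0.0, -0.0, 0.0248] [-0.0, 0.0, 0.0]
[-0.0, -0.0, 0.0248] [-0.0, 0.0, 0.0]
[-0.0, -0.0, 0.0248] [-0.0, 0.0, 0.0]
[-0.0, -0.0, 0.0248] [-0.0, 0.0, 0.0]
[-0.0, -0.0, 0.0248] [-0.0, 0.0, 0.0]
[-0.0, -0.0, 0.0248] [-0.0, 0.0, 0.0]
--
```

View pics/scene1.png

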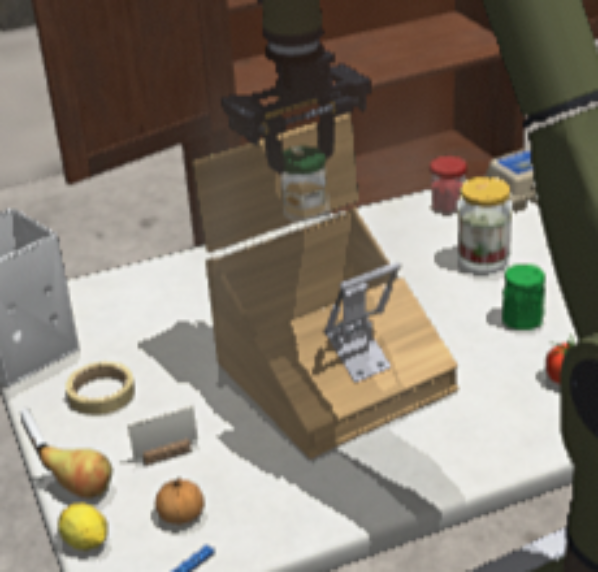

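The jar hangs upright at (303,185), in front of the standing lid and above the opening. Lowering it now.

Call:
servo_tool(
  translation=[
    [-0.004,-0.006,0.01],
    [0,0,0.03],
    [0,0,0.035],
    [0,0,0.035],
    [0,0,0.035],
    [0,0,0.035],
    [0,0,0.03],
    [0,0,0.02],
    [0,0,0.008],
    [0,0,0],
  ],
  turn=[
    [0.002,-0.003,0.007],
    [0,0,0],
    [0,0,0],
    [0,0,0],
    [0,0,0],
    [0,0,0],
    [0,0,0],
    [0,0,0],
    [0,0,0],
    [0,0,0],
  ],
)

```text
clock: 9.0
tool_pos: [0.6218, 0.0692, 0.0633]
eef_rot: [-0.042, 0.999, -0.001, 0.001]
contact_force: [-1.1, 0.8, -2.1]
opening: 0.706
finger_force: 15.0
```

Call:
servo_tool(
  translation=[
    [0,0,0.003],
    [0,0,0.003],
    [0,0,0.002],
    [0,0,0],
  ],
  turn=[
    [0,0,0],
    [0,0,0],
    [0,0,0],
    [0,0,0],
  ],
)

```text
clock: 9.5
tool_pos: [0.6218, 0.0708, 0.0556]
eef_rot: [-0.043, 0.999, -0.001, 0.001]
contact_force: [-0.7, -0.1, -3.4]
opening: 0.709
finger_force: 15.0
```

Call:
servo_tool(
  translation=[
    [0,0,0.002],
    [0,0,0.001],
    [0,0,0.001],
    [0,0,0],
  ],
  turn=[
    [0,0,0],
    [0,0,0],
    [0,0,0],
    [0,0,0],
  ],
)

```text
clock: 10.0
tool_pos: [0.6226, 0.0708, 0.0525]
eef_rot: [-0.043, 0.999, -0.001, 0.002]
contact_force: [-0.1, -0.6, 4.7]
opening: 0.712
finger_force: 15.0
```

Call:
servo_tool(
  translation=[
    [0,0,0],
    [0,0,0],
    [0,0,0],
    [0,0,0],
    [0,0,-0.015],
    [0,0,-0.03],
    [0,0,-0.04],
    [0,0,-0.05],
    [0,0,-0.05],
  ],
  turn=[
    [0,0,0],
    [0,0,0],
    [0,0,0],
    [0,0,0],
    [0,0,0],
    [0,0,0],
    [0,0,0],
    [0,0,0],
    [0,0,0],
  ],
  grip=1,
)

```text
clock: 11.12
tool_pos: [0.6212, 0.0711, 0.2393]
eef_rot: [-0.043, 0.999, -0.001, 0.002]
contact_force: [1.0, -0.6, -0.1]
opening: 1.004
finger_force: 0.0
```

```bash
python3 - <<'E'
from h import *
# lid: y offset -0.075
Y=-.075;hz=.1273
def lp(phi,rr,off=.0): return c2w(hz-rr*np.sin(phi)+off,Y,q[3]+.15+rr*np.cos(phi))
a=c2w(.05,0,.41);b=c2w(.19,Y,.41);c=c2w(.19,Y,.295)
plan([(a,DC,4),(b,DC,5),(c,DC,3)])
E
```

```text
{'clock': 11.125, 'q': [-0.1105, 0.6502, -0.1415, 1.5312, 0.1069, 0.964, 1.3728], 'tool_pos': [0.6212, 0.0711, 0.2393], 'eef_rot': [-0.0431, 0.9991, -0.0008, 0.002], 'contact_force': [1.0495, -0.5934, -0.0598], 'opening': 1.0036}
[0.0004, 0.0011, -0.0427] [-0.0004, 0.001, -0.0013]
[0.0004, 0.0012, -0.0427] [-0.0004, 0.001, -0.0013]
[0.0004, 0.0012, -0.0427] [-0.0004, 0.001, -0.0013]
[0.0005, 0.0011, -0.0426] [-0.0004, 0.001, -0.0013]
--
[-0.028, -0.015, -0.0] [-0.0, -0.0, 0.0]
[-0.028, -0.015, -0.0] [-0.0, -0.0, 0.0]
[-0.028, -0.015, -0.0] [-0.0, -0.0, 0.0]
[-0.028, -0.015, -0.0] [-0.0, -0.0, 0.0]
[-0.028, -0.015, -0.0] [-0.0, -0.0, 0.0]
--
[-0.0, 0.0, 0.0383] [-0.0001, -0.0, 0.0]
[-0.0, 0.0, 0.0383] [-0.0001, -0.0, 0.0]
[-0.0, 0.0, 0.0384] [-0.0001, -0.0, 0.0]
--
```

Call:
servo_tool(
  translation=[
    [0,0.001,-0.043],
    [0,0.001,-0.043],
    [0.001,0.001,-0.043],
    [0.001,0.001,-0.043],
    [-0.028,-0.015,0],
    [-0.028,-0.015,0],
    [-0.028,-0.015,0],
    [-0.028,-0.015,0],
    [-0.028,-0.015,0],
    [0,0,0],
  ],
  turn=[
    [0,0.001,-0.001],
    [0,0.001,-0.001],
    [0,0.001,-0.001],
    [0,0.001,-0.001],
    [0,0,0],
    [0,0,0],
    [0,0,0],
    [0,0,0],
    [0,0,0],
    [0,0,0],
  ],
  grip=0,
  grip_force=20,
)

```text
clock: 12.38
tool_pos: [0.7657, 0.0119, 0.4069]
eef_rot: [-0.044, 0.999, -0.001, -0.001]
contact_force: [-0.7, 0.9, -1.9]
opening: 0.005
finger_force: 0.0
```

```bash
python3 - <<'E'
from h import *
s=optics.snapshot("side");W=cloud(s);np.savez("side3.npz",**s)
L=CR.inv().apply(W.reshape(-1,3)-[q[0],q[1],0]);L=L[np.isfinite(L[:,0])]
j=L[(L[:,0]>-.02)&(L[:,0]<.1)&(abs(L[:,1])<.06)&(L[:,2]>.05)&(L[:,2]<.11)]
if len(j):print("jar",len(j),j.min(0).round(3),j.max(0).round(3))
cv2.imwrite("pics/side3.png",cv2.resize(s["img"][60:260,180:400,::-1],None,fx=2.5,fy=2.5))
c=c2w(.19,-.075,.295)
plan([(c,DC,3)])
E
```

```text
jar 118 [ 0.033 -0.041  0.059] [0.08  0.027 0.099]
{'clock': 12.425, 'q': [-0.0501, 0.8482, -0.1112, 0.5828, 0.0857, 1.715, 1.5488], 'tool_pos': [0.7649, 0.0129, 0.408], 'eef_rot': [-0.0448, 0.999, -0.0008, -0.0009], 'contact_force': [0.0564, -0.297, -0.0887], 'opening': 0.0074}
[-0.0001, 0.0003, 0.0377] [-0.0005, -0.0006, -0.0006]
[-0.0001, 0.0003, 0.0377] [-0.0005, -0.0006, -0.0006]
[-0.0, 0.0004, 0.0376] [-0.0005, -0.0006, -0.0006]
--
```

View pics/side3.png

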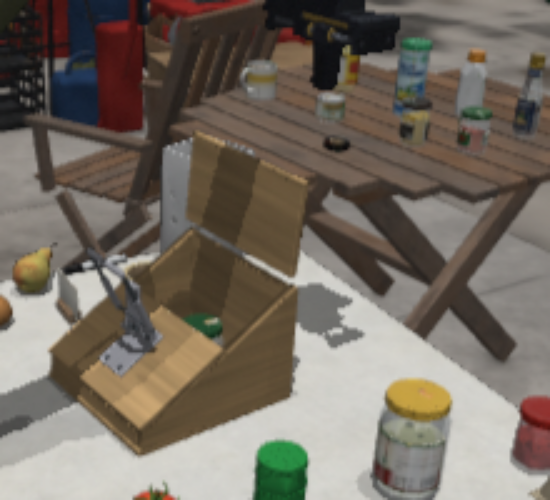

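Green cap at (208,325) in the crop: the jar stands inside with its top at 0.095 m. The closed fingers at (325,60) are behind the lid. Next: descend and push.

```bash
python3 - <<'E'
from h import *
Y=-.075;hz=.1273;out=[]
w=[(c2w(.19,Y,.30),DC,3)]
for ph in np.deg2rad([-5,8,20,32,44,56,68,80,90,100,108,115,120]):
    rr=.10;d=.009*abs(np.cos(ph))-.004
    x=hz-rr*np.sin(ph)+d*np.cos(ph);z=q[3]+.15+rr*np.cos(ph)+d*np.sin(ph)
    w.append((c2w(x,Y,z),DC,2 if ph<0 else 1))
plan(w)
E
```

```text
{'clock': 12.425, 'q': [-0.0501, 0.8482, -0.1112, 0.5828, 0.0857, 1.715, 1.5488], 'tool_pos': [0.7649, 0.0129, 0.408], 'eef_rot': [-0.0448, 0.999, -0.0008, -0.0009], 'contact_force': [0.0564, -0.297, -0.0887], 'opening': 0.0074}
[-0.0001, 0.0003, 0.036] [-0.0005, -0.0006, -0.0006]
[-0.0001, 0.0003, 0.036] [-0.0005, -0.0006, -0.0006]
[-0.0, 0.0004, 0.036] [-0.0005, -0.0006, -0.0006]
--
[0.0245, -0.0, 0.0004] [-0.0, -0.0, 0.0]
[0.0245, -0.0, 0.0005] [-0.0, -0.0, 0.0]
--
[0.0227, -0.0, -0.0005] [-0.0, -0.0001, 0.0001]
--
[0.021, -0.0, 0.0042] [-0.0, 0.0, -0.0]
--
[0.0199, -0.0, 0.0088] [-0.0, 0.0, -0.0]
--
[0.0177, -0.0, 0.013] [-0.0, 0.0, -0.0]
--
[0.0147, -0.0, 0.0169] [-0.0, 0.0, -0.0]
--
[0.0106, -0.0, 0.0199] [-0.0, 0.0, -0.0]
--
[0.006, -0.0, 0.0219] [-0.0, 0.0, -0.0]
--
[0.0011, -0.0, 0.019] [-0.0, 0.0, -0.0]
--
[-0.002, -0.0, 0.0157] [-0.0, 0.0, -0.0]
--
[-0.0033, -0.0, 0.0123] [-0.0, 0.0, -0.0]
--
[-0.0042, -0.0, 0.0104] [-0.0, 0.0, -0.0]
--
[-0.0037, -0.0, 0.0072] [-0.0, 0.0, -0.0]
--
```

Call:
servo_tool(
  translation=[
    [0,0,0.036],
    [0,0,0.036],
    [0,0,0.036],
    [0.022,0,0],
    [0.022,0,0],
    [0.015,0,0],
    [0.015,0,0],
  ],
  turn=[
    [0,0,0],
    [0,0,0],
    [0,0,0],
    [0,0,0],
    [0,0,0],
    [0,0,0],
    [0,0,0],
  ],
)

```text
clock: 13.3
tool_pos: [0.6903, 0.0072, 0.3025]
eef_rot: [-0.046, 0.999, -0.001, 0.001]
contact_force: [2.9, 0.8, -2.5]
opening: 0.006
finger_force: 1.2
```

Call:
servo_tool(
  translation=[
    [0.011,0,0.002],
    [0.01,0,0.002],
    [0.01,0,0.004],
    [0.01,0,0.005],
    [0.009,0,0.006],
    [0.009,0,0.007],
    [0.007,0,0.008],
    [0.007,0,0.009],
  ],
  turn=[
    [0,0,0],
    [0,0,0],
    [0,0,0],
    [0,0,0],
    [0,0,0],
    [0,0,0],
    [0,0,0],
    [0,0,0],
  ],
)

```text
clock: 14.3
tool_pos: [0.6145, 0.0001, 0.2614]
eef_rot: [-0.045, 0.999, -0.001, -0.001]
contact_force: [0.3, -0.1, 0.9]
opening: 0.006
finger_force: 0.7
```

```bash
cat > lid.py <<'E'
from h import *
def lid(n="scene"):
    L=CR.inv().apply(cloud(optics.snapshot(n)).reshape(-1,3)-[q[0],q[1],0]);L=L[np.isfinite(L[:,0])]
    d=L-[.1273,0,q[3]+.15];m=(L[:,1]<.118)&(L[:,1]>.05)&(np.hypot(d[:,0],d[:,2])<.15)&(np.hypot(d[:,0],d[:,2])>.06)
    ph=np.arctan2(-d[m,0],d[m,2]);h,e=np.histogram(ph,np.deg2rad(np.arange(-20,135,3)));i=np.argsort(h)[-3:]
    print(n,"phi deg",np.rad2deg(e[i]).round(),h[i])
E
python3 - <<'E'
from lid import *
s=st();print(CR.inv().apply(s["tool_pos"]-np.r_[q[:2],0]).round(4));lid()
E
```

```text
{'clock': 14.3, 'q': [0.0064, 0.6158, -0.1474, 1.5287, 0.1029, 1.0071, 1.4923], 'tool_pos': [0.6145, 0.0001, 0.2614], 'eef_rot': [-0.0455, 0.999, -0.0011, -0.0011], 'contact_force': [0.3375, -0.1107, 0.8808], 'opening': 0.0063}
[ 0.0389 -0.075   0.2614]
scene phi deg [46. 52. 49.] [29 42 45]
```

Call:
servo_tool(
  translation=[
    [0.005,0,0.01],
    [0.005,0,0.01],
    [0.002,0,0.01],
    [0.002,0,0.01],
    [0,0,0.01],
    [0,0,0.01],
    [-0.001,0,0.008],
    [-0.001,0,0.008],
    [-0.002,0,0.008],
    [-0.003,0,0.008],
  ],
  turn=[
    [0,0,0],
    [0,0,0],
    [0,0,0],
    [0,0,0],
    [0,0,0],
    [0,0,0],
    [0,0,0],
    [0,0,0],
    [0,0,0],
    [0,0,0],
  ],
)

```text
clock: 15.6
tool_pos: [0.6113, -0.0013, 0.1652]
eef_rot: [-0.045, 0.999, -0.001, -0.001]
contact_force: [-1.9, -0.4, 2.0]
opening: 0.006
finger_force: 1.0
```

Call:
servo_tool(
  translation=[
    [-0.004,0,0.008],
    [-0.003,0,0.006],
    [-0.002,0,0.004],
    [0,0,0.002],
  ],
  turn=[
    [0,0,0],
    [0,0,0],
    [0,0,0],
    [0,0,0],
  ],
)

```text
clock: 16.1
tool_pos: [0.6208, -0.0004, 0.1456]
eef_rot: [-0.045, 0.999, -0.001, -0.0]
contact_force: [-0.6, -0.4, 1.9]
opening: 0.004
finger_force: 0.9
```

```bash
python3 - <<'E'
from lid import *
s=st();print(CR.inv().apply(s["tool_pos"]-np.r_[q[:2],0]).round(4));lid()
E
```

```text
{'clock': 16.1, 'q': [-0.0012, 0.7551, -0.1323, 1.6398, 0.1349, 0.7559, 1.4648], 'tool_pos': [0.6208, -0.0004, 0.1456], 'eef_rot': [-0.0451, 0.999, -0.0009, -0.0001], 'contact_force': [-0.5917, -0.4483, 1.894], 'opening': 0.0042}
[ 0.0451 -0.076   0.1456]
scene phi deg [109. 103. 106.] [ 42  92 215]
```

```bash
python3 - <<'E'
from lid import *
a=optics.snapshot("scene");b=optics.snapshot("side")
cv2.imwrite("pics/l.png",np.hstack([cv2.resize(a["img"][120:260,150:300,::-1],(400,373)),cv2.resize(b["img"][110:260,180:320,::-1],(373,400))[:373]]))
E
```

```text
(no output)
```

View pics/l.png

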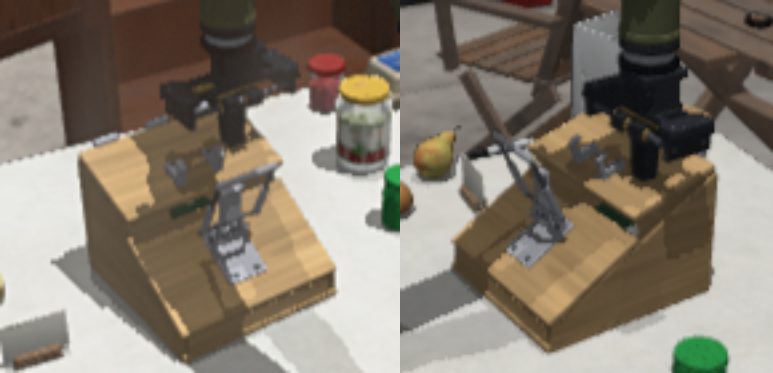

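Both views show the lid nearly down, with the jar's cap in a narrow gap (left ~(190,207), right ~(615,215)). The fingers rest on the lid's right part (645,180). I check the lid plane.

```bash
python3 - <<'E'
from lid import *
for n in("scene","side"):
    L=CR.inv().apply(cloud(optics.snapshot(n)).reshape(-1,3)-[q[0],q[1],0]);L=L[np.isfinite(L[:,0])]
    for y0,y1 in((.05,.11),(-.022,.022),(-.11,-.05)):
        m=(L[:,1]>y0)&(L[:,1]<y1)&(L[:,2]>.11)&(L[:,2]<.26)&(L[:,0]<.15)
        print(n,y0,[(round(x,3),np.percentile(L[m&(abs(L[:,0]-x)<.005)][:,2],[10,50,90]).round(3).tolist()) for x in np.arange(-.03,.13,.02) if (m&(abs(L[:,0]-x)<.005)).sum()>3])
E
```

```text
scene 0.05 [(np.float64(-0.03), [0.111, 0.112, 0.117]), (np.float64(-0.01), [0.117, 0.126, 0.161]), (np.float64(0.01), [0.161, 0.165, 0.168]), (np.float64(0.03), [0.167, 0.17, 0.175]), (np.float64(0.05), [0.171, 0.177, 0.18]), (np.float64(0.07), [0.178, 0.182, 0.185]), (np.float64(0.09), [0.184, 0.187, 0.191]), (np.float64(0.11), [0.19, 0.193, 0.198])]
scene -0.022 [(np.float64(-0.01), [0.117, 0.151, 0.161]), (np.float64(0.01), [0.162, 0.167, 0.256]), (np.float64(0.03), [0.166, 0.172, 0.253]), (np.float64(0.05), [0.172, 0.179, 0.254]), (np.float64(0.07), [0.179, 0.183, 0.252]), (np.float64(0.09), [0.184, 0.187, 0.191]), (np.float64(0.11), [0.189, 0.193, 0.197])]
scene -0.11 [(np.float64(-0.03), [0.11, 0.113, 0.117]), (np.float64(-0.01), [0.115, 0.121, 0.162]), (np.float64(0.01), [0.161, 0.167, 0.255]), (np.float64(0.03), [0.167, 0.197, 0.231]), (np.float64(0.05), [0.172, 0.18, 0.22]), (np.float64(0.07), [0.179, 0.182, 0.186]), (np.float64(0.09), [0.183, 0.188, 0.193]), (np.float64(0.11), [0.188, 0.192, 0.204])]
side 0.05 [(np.float64(-0.01), [0.118, 0.156, 0.161]), (np.float64(0.01), [0.162, 0.165, 0.167]), (np.float64(0.03), [0.169, 0.172, 0.173]), (np.float64(0.05), [0.174, 0.177, 0.179]), (np.float64(0.07), [0.18, 0.182, 0.186]), (np.float64(0.09), [0.185, 0.187, 0.189])]
side -0.022 [(np.float64(-0.01), [0.118, 0.125, 0.159]), (np.float64(0.01), [0.162, 0.166, 0.253]), (np.float64(0.03), [0.172, 0.209, 0.257]), (np.float64(0.05), [0.174, 0.179, 0.251]), (np.float64(0.07), [0.18, 0.182, 0.184])]
side -0.11 [(np.float64(-0.03), [0.11, 0.111, 0.114]), (np.float64(-0.01), [0.117, 0.125, 0.161]), (np.float64(0.01), [0.163, 0.248, 0.258]), (np.float64(0.03), [0.169, 0.189, 0.232]), (np.float64(0.05), [0.175, 0.197, 0.223]), (np.float64(0.07), [0.18, 0.182, 0.184]), (np.float64(0.09), [0.187, 0.189, 0.191]), (np.float64(0.11), [0.192, 0.193, 0.197])]
```

Call:
servo_tool(
  translation=[
    [0,0,-0.03],
    [0,0,-0.03],
    [0,0,-0.03],
    [0,0,0],
    [0,0,0],
  ],
  turn=[
    [0,0,0],
    [0,0,0],
    [0,0,0],
    [0,0,0],
    [0,0,0],
  ],
)

```text
clock: 16.98
tool_pos: [0.6198, -0.0003, 0.235]
eef_rot: [-0.045, 0.999, -0.001, -0.001]
contact_force: [0.4, -0.4, -0.8]
opening: 0.004
finger_force: 0.0
```

```bash
python3 - <<'E'
from lid import *
s=st();p=CR.inv().apply(s["tool_pos"]-np.r_[q[:2],0]);print(p.round(4))
for n in("scene","side"):
    L=CR.inv().apply(cloud(optics.snapshot(n)).reshape(-1,3)-[q[0],q[1],0]);L=L[np.isfinite(L[:,0])]
    m=(abs(L[:,1]-p[1])<.03)&(abs(L[:,0]-p[0])<.03)&(L[:,2]>.2)&(L[:,2]<.33)
    h=np.histogram(L[m][:,2],np.arange(.2,.331,.01));print(n,h[0].tolist())
    k=L[m&(L[:,2]<.29)];print(k.min(0).round(3),k.max(0).round(3))
lid()
E
```

```text
{'clock': 16.975, 'q': [0.0059, 0.6498, -0.1451, 1.5475, 0.1098, 0.9544, 1.4873], 'tool_pos': [0.6198, -0.0003, 0.235], 'eef_rot': [-0.0451, 0.999, -0.001, -0.001], 'contact_force': [0.4011, -0.4282, -0.7965], 'opening': 0.0042}
[ 0.0442 -0.0758  0.235 ]
scene [0, 0, 0, 0, 0, 0, 7, 18, 24, 27, 29, 25, 10]
[ 0.028 -0.092  0.265] [ 0.056 -0.061  0.29 ]
side [0, 0, 0, 0, 0, 0, 6, 24, 31, 31, 31, 32, 10]
[ 0.031 -0.094  0.266] [ 0.055 -0.058  0.29 ]
scene phi deg [109. 103. 106.] [ 48 100 213]
```

The visible fingertip is at z=0.265 while the reported TCP is 0.235, and this agrees with the lid contact too. With closed fingers the contact end is therefore about 30 mm above the reported TCP. I finish closing the lid with that offset.

Call:
servo_tool(
  translation=[
    [0,0,0.03],
    [0,0,0.03],
    [0,0,0.025],
    [0,0,0.008],
    [0,0,0.006],
    [-0.001,0,0.006],
    [-0.001,0,0.004],
    [0,0,0.003],
    [0,0,0],
  ],
  turn=[
    [0,0,0],
    [0,0,0],
    [0,0,0],
    [0,0,0],
    [0,0,0],
    [0,0,0],
    [0,0,0],
    [0,0,0],
    [0,0,0],
  ],
)

```text
clock: 18.25
tool_pos: [0.6235, -0.0002, 0.1261]
eef_rot: [-0.045, 0.999, -0.001, 0.001]
contact_force: [-2.6, -0.1, 14.7]
opening: 0.0
finger_force: 6.5
```

```bash
python3 - <<'E'
from lid import *
lid()
E
```

```text
scene phi deg [115. 121. 118.] [ 47 121 221]
```

Call:
servo_tool(
  translation=[
    [0,0,0.002],
    [0,0,0],
    [0,0,-0.03],
    [0,0,-0.05],
    [0,0,-0.05],
    [0,0,-0.02],
    [0.03,0.008,0],
    [0.04,0.01,0],
    [0.04,0.015,0],
    [0.04,0.02,0],
  ],
  turn=[
    [0,0,0],
    [0,0,0],
    [0,0,0],
    [0,0,0],
    [0,0,0],
    [0,0,0],
    [0,0,0],
    [0,0,0],
    [0,0,0],
    [0,0,0],
  ],
)

```text
clock: 19.55
tool_pos: [0.4665, 0.0391, 0.2717]
eef_rot: [-0.045, 0.999, -0.001, -0.001]
contact_force: [-0.2, 1.1, -0.1]
opening: 0.009
finger_force: 0.0
```

```bash
cat > latch.py <<'E'
from h import *
def latch(n):
    L=CR.inv().apply(cloud(optics.snapshot(n)).reshape(-1,3)-[q[0],q[1],0]);L=L[np.isfinite(L[:,0])]
    s=(L[:,0]+.1325)*.866+(L[:,2]-q[3])*.5;w=(L[:,2]-q[3])*.866-(L[:,0]+.1325)*.5
    return np.c_[s,L[:,1],w]
E
python3 - <<'E'
from latch import *
from lid import lid
lid();lid("side")
for n in("scene","side"):
    g=latch(n);k=g[(g[:,0]>.2)&(g[:,0]<.29)&(g[:,1]>.06)&(g[:,1]<.11)&(abs(g[:,2])<.05)];print(n,"lid w vs s",np.polyfit(k[:,0],k[:,2],1).round(3),np.median(k[:,2]).round(4))
    k=g[(g[:,0]>.16)&(g[:,0]<.24)&(abs(g[:,1])<.045)&(g[:,2]>.026)&(g[:,2]<.05)];print(" hooks",len(k),np.median(k,0).round(3),k.min(0).round(3),k.max(0).round(3))
    k=g[(g[:,0]>.05)&(g[:,0]<.15)&(abs(g[:,1])<.06)&(g[:,2]>.1)&(g[:,2]<.16)];k=k[k[:,2]>k[:,2].max()-.012];print(" bar",len(k),np.median(k,0).round(3))
s=st();print(CR.inv().apply(s["tool_pos"]-np.r_[q[:2],0]).round(4))
plan([(c2w(-.155,0,.26),DC,3),(c2w(-.155,0,.19),DC,3)])
E
```

```text
scene phi deg [115. 121. 118.] [ 46 128 202]
side phi deg [115. 121. 118.] [ 14  71 157]
scene lid w vs s [-0.003  0.   ] -0.0004
 hooks 35 [0.183 0.023 0.035] [ 0.175 -0.038  0.027] [0.195 0.037 0.043]
 bar 70 [ 0.111 -0.001  0.147]
side lid w vs s [-0.001 -0.   ] -0.0005
 hooks 36 [ 0.184 -0.024  0.034] [ 0.177 -0.041  0.026] [0.195 0.038 0.041]
 bar 55 [ 0.112 -0.007  0.146]
{'clock': 19.75, 'q': [-0.066, 0.3982, -0.1703, 1.9267, 0.0925, 0.825, 1.3756], 'tool_pos': [0.468, 0.0393, 0.2721], 'eef_rot': [-0.0455, 0.999, -0.0011, -0.0002], 'contact_force': [0.5481, -0.0523, -0.5479], 'opening': 0.004}
[-0.1034 -0.0225  0.2721]
{'clock': 19.75, 'q': [-0.066, 0.3982, -0.1703, 1.9267, 0.0925, 0.825, 1.3756], 'tool_pos': [0.468, 0.0393, 0.2721], 'eef_rot': [-0.0455, 0.999, -0.0011, -0.0002], 'contact_force': [0.5481, -0.0523, -0.5479], 'opening': 0.004}
[0.0172, 0.0075, 0.004] [-0.0007, -0.0002, -0.0001]
[0.0172, 0.0075, 0.004] [-0.0007, -0.0002, -0.0001]
[0.0172, 0.0075, 0.0041] [-0.0007, -0.0002, -0.0001]
--
[0.0, 0.0, 0.0233] [-0.0, 0.0, -0.0]
[0.0, 0.0, 0.0233] [-0.0, 0.0, -0.0]
[0.0, 0.0001, 0.0234] [-0.0, 0.0, -0.0]
--
```

Call:
servo_tool(
  translation=[
    [0.017,0.0075,0.004],
    [0.017,0.0075,0.004],
    [0.017,0.0075,0.004],
    [0,0,0.022],
    [0,0,0.022],
    [0,0,0.022],
    [0,0,0],
  ],
  turn=[
    [0,0,0],
    [0,0,0],
    [0,0,0],
    [0,0,0],
    [0,0,0],
    [0,0,0],
    [0,0,0],
  ],
)

```text
clock: 20.62
tool_pos: [0.4156, 0.0564, 0.1927]
eef_rot: [-0.045, 0.999, -0.001, -0.002]
contact_force: [-0.5, -0.1, 0.5]
opening: 0.006
finger_force: 0.0
```

Call:
servo_tool(
  translation=[
    [-0.012,0,0],
    [-0.012,0,0],
    [-0.012,0,0],
    [-0.012,0,0],
    [-0.012,0,0],
    [-0.012,0,0],
    [-0.012,0,0],
    [-0.01,0,0],
  ],
  turn=[
    [0,0,0],
    [0,0,0],
    [0,0,0],
    [0,0,0],
    [0,0,0],
    [0,0,0],
    [0,0,0],
    [0,0,0],
  ],
)

```text
clock: 21.62
tool_pos: [0.5098, 0.0655, 0.1936]
eef_rot: [-0.045, 0.999, -0.001, -0.0]
contact_force: [-0.0, -0.6, -0.5]
opening: 0.004
finger_force: 0.0
```

```bash
python3 - <<'E'
from latch import *
s=st();print(CR.inv().apply(s["tool_pos"]-np.r_[q[:2],0]).round(4))
a=optics.snapshot("scene");b=optics.snapshot("side")
cv2.imwrite("pics/b.png",np.hstack([cv2.resize(a["img"][120:260,150:300,::-1],(400,373)),cv2.resize(b["img"][110:260,180:320,::-1],(373,400))[:373]]))
E
```

```text
{'clock': 21.625, 'q': [-0.1209, 0.5637, -0.1542, 1.9122, 0.1341, 0.6767, 1.3046], 'tool_pos': [0.5098, 0.0655, 0.1936], 'eef_rot': [-0.0451, 0.999, -0.001, -0.0004], 'contact_force': [-0.024, -0.6439, -0.539], 'opening': 0.0038}
[-0.0594 -0.0003  0.1936]
```

View pics/b.png

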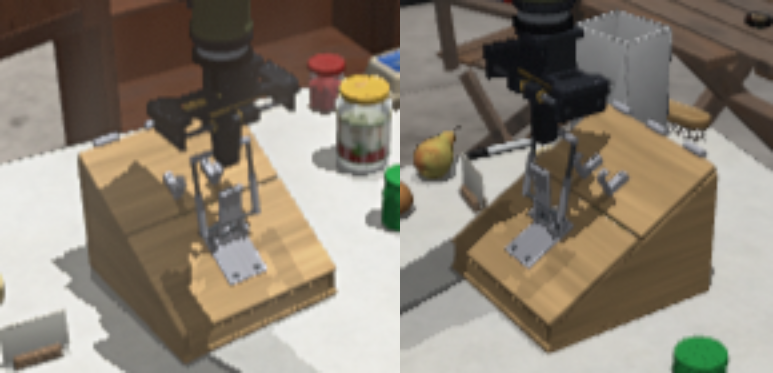

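The loop stands about vertical behind the finger (left ~(225,180), right ~(555,170)). The lever is still open, so I push a little further.

Call:
servo_tool(
  translation=[
    [-0.01,0,0],
    [-0.01,0,0],
    [-0.01,0,0],
    [-0.01,0,0],
    [0,0,0],
    [0,0,0],
    [0,0,0],
  ],
  turn=[
    [0,0,0],
    [0,0,0],
    [0,0,0],
    [0,0,0],
    [0,0,0],
    [0,0,0],
    [0,0,0],
  ],
)

```text
clock: 22.6
tool_pos: [0.5484, 0.0689, 0.1937]
eef_rot: [-0.045, 0.999, -0.001, -0.001]
contact_force: [-0.2, 0.7, -0.1]
opening: 0.006
finger_force: 0.0
```

```bash
python3 - <<'E'
from latch import *
s=st();print(CR.inv().apply(s["tool_pos"]-np.r_[q[:2],0]).round(4))
for n in("scene","side"):
    g=latch(n)
    k=g[(g[:,0]>.198)&(g[:,0]<.26)&(abs(g[:,1])<.052)&(g[:,2]>.006)&(g[:,2]<.04)];print(n,"bar/ledge",len(k),[ (round(a,3),len(k[abs(k[:,0]-a)<.002]),k[abs(k[:,0]-a)<.002][:,2].max().round(3)) for a in np.arange(.2,.24,.004) if len(k[abs(k[:,0]-a)<.002])])
    k=g[(g[:,0]>.11)&(g[:,0]<.19)&(abs(abs(g[:,1])-.042)<.008)&(g[:,2]>.01)&(g[:,2]<.16)];
    if len(k)>5: print(" rods",len(k),np.polyfit(k[:,0],k[:,2],1).round(3),k[:,0].max())
    k=g[(g[:,0]>.09)&(g[:,0]<.16)&(abs(g[:,1])<.022)&(g[:,2]>.04)&(g[:,2]<.095)];print(" lever",len(k),np.median(k,0).round(3),k.max(0).round(3),[np.median(k[abs(k[:,2]-w)<.005],0).round(3).tolist() for w in(.05,.06,.07,.08)])
E
```

```text
{'clock': 22.6, 'q': [-0.1163, 0.6102, -0.1533, 1.8005, 0.1323, 0.7426, 1.3209], 'tool_pos': [0.5484, 0.0689, 0.1937], 'eef_rot': [-0.0451, 0.999, -0.001, -0.0007], 'contact_force': [-0.17, 0.6831, -0.0801], 'opening': 0.0058}
[-0.0206 -0.0003  0.1937]
scene bar/ledge 82 [(np.float64(0.2), 13, np.float64(0.025)), (np.float64(0.204), 38, np.float64(0.029)), (np.float64(0.208), 18, np.float64(0.027)), (np.float64(0.212), 2, np.float64(0.019)), (np.float64(0.216), 2, np.float64(0.012)), (np.float64(0.22), 1, np.float64(0.007)), (np.float64(0.224), 1, np.float64(0.008)), (np.float64(0.228), 1, np.float64(0.008)), (np.float64(0.232), 2, np.float64(0.008))]
 rods 98 [-0.188  0.061] 0.18885651589148664
 lever 124 [ 0.115 -0.     0.065] [0.13  0.019 0.094] [[0.107, 0.001, 0.05], [0.113, -0.001, 0.061], [0.117, -0.003, 0.069], [0.123, 0.001, 0.079]]
side bar/ledge 65 [(np.float64(0.2), 10, np.float64(0.022)), (np.float64(0.204), 28, np.float64(0.025)), (np.float64(0.208), 17, np.float64(0.025)), (np.float64(0.212), 7, np.float64(0.022)), (np.float64(0.216), 2, np.float64(0.009)), (np.float64(0.236), 1, np.float64(0.006))]
 rods 97 [-0.202  0.062] 0.18993010792004056
 lever 94 [ 0.116 -0.004  0.063] [0.132 0.019 0.093] [[0.108, -0.005, 0.05], [0.114, 0.001, 0.06], [0.119, 0.003, 0.069], [0.123, -0.008, 0.078]]
```

The bar lies at s≈0.206, w≈0.019, behind the hooks, and the lever is still at about 60°. Next I swing the lever.

```bash
python3 - <<'E'
from latch import *
w=[(c2w(-.0206,0,.143),DC,3)]
for d in range(0,121,10):
    ph=np.deg2rad(d);rr=.055;pr=.004
    x=-.0542-rr*np.sin(ph)+.013*np.clip(3*np.cos(ph),-1,1)-pr*np.cos(ph);z=.118+rr*np.cos(ph)-pr*np.sin(ph)
    w.append((c2w(x,0,z-.03),DC,2 if d==0 else 1))
plan(w)
E
```

```text
{'clock': 22.7, 'q': [-0.1163, 0.6101, -0.1533, 1.8003, 0.1324, 0.7425, 1.3209], 'tool_pos': [0.5485, 0.0689, 0.1937], 'eef_rot': [-0.0451, 0.999, -0.001, -0.0005], 'contact_force': [0.4957, -0.5989, 0.9307], 'opening': 0.0052}
[0.0, 0.0001, 0.0169] [-0.0007, -0.0004, -0.0003]
[0.0, 0.0002, 0.0169] [-0.0007, -0.0004, -0.0003]
[0.0001, 0.0001, 0.0169] [-0.0007, -0.0004, -0.0003]
--
[0.0123, 0.0, 0.0] [0.0, 0.0, -0.0001]
[0.0123, 0.0, 0.0] [0.0, 0.0, -0.0001]
--
[0.0095, 0.0, 0.0016] [0.0001, 0.0, 0.0001]
--
[0.009, 0.0, 0.0031] [-0.0, 0.0, -0.0]
--
[0.0084, 0.0, 0.0047] [-0.0, 0.0, -0.0]
--
[0.0075, 0.0, 0.0061] [-0.0, 0.0, -0.0]
--
[0.0063, 0.0, 0.0072] [-0.0, 0.0, -0.0]
--
[0.0049, 0.0, 0.0083] [-0.0, 0.0, -0.0]
--
[0.0034, 0.0, 0.009] [-0.0, 0.0, -0.0]
--
[0.0081, 0.0, 0.0094] [-0.0, 0.0, -0.0]
--
[0.0069, 0.0, 0.0096] [-0.0, 0.0, -0.0]
--
[0.0052, 0.0, 0.0095] [-0.0, 0.0, -0.0]
--
[0.0031, 0.0, 0.0091] [-0.0, 0.0, -0.0]
--
[-0.0047, 0.0, 0.0084] [-0.0, 0.0, -0.0]
--
```

Call:
servo_tool(
  translation=[
    [0,0,0.017],
    [0,0,0.017],
    [0,0,0.017],
    [0.012,0,0],
    [0.012,0,0],
    [0.0095,0,0.0015],
    [0.009,0,0.003],
    [0.0085,0,0.0045],
    [0.0075,0,0.006],
    [0.0065,0,0.007],
  ],
  turn=[
    [0,0,0],
    [0,0,0],
    [0,0,0],
    [0,0,0],
    [0,0,0],
    [0,0,0],
    [0,0,0],
    [0,0,0],
    [0,0,0],
    [0,0,0],
  ],
)

```text
clock: 23.95
tool_pos: [0.483, 0.0629, 0.1203]
eef_rot: [-0.045, 0.999, -0.001, -0.001]
contact_force: [-0.9, -0.2, 2.9]
opening: 0.005
finger_force: 1.3
```

Call:
servo_tool(
  translation=[
    [0.005,0,0.008],
    [0.004,0,0.009],
    [0.007,0,0.0095],
    [0.006,0,0.0095],
  ],
  turn=[
    [0,0,0],
    [0,0,0],
    [0,0,0],
    [0,0,0],
  ],
)

```text
clock: 24.45
tool_pos: [0.4646, 0.0615, 0.0845]
eef_rot: [-0.045, 0.999, -0.0, 0.002]
contact_force: [4.3, 0.8, 3.6]
opening: 0.008
finger_force: 2.2
```

```bash
python3 - <<'E'
from latch import *
s=st();print(CR.inv().apply(s["tool_pos"]-np.r_[q[:2],0]).round(4))
for n in("scene","side"):
    g=latch(n)
    k=g[(g[:,0]>.185)&(g[:,0]<.26)&(abs(g[:,1])<.022)&(g[:,2]>.01)&(g[:,2]<.05)];print(n,"bar",len(k),np.median(k,0).round(3) if len(k) else 0)
a=optics.snapshot("scene");b=optics.snapshot("side")
cv2.imwrite("pics/c.png",np.hstack([cv2.resize(a["img"][120:260,150:300,::-1],(400,373)),cv2.resize(b["img"][110:260,180:320,::-1],(373,400))[:373]]))
E
```

```text
{'clock': 24.45, 'q': [-0.1798, 0.7104, -0.0824, 2.1426, 0.194, 0.2912, 1.2327], 'tool_pos': [0.4646, 0.0615, 0.0845], 'eef_rot': [-0.045, 0.999, -0.0004, 0.0023], 'contact_force': [4.2576, 0.8436, 3.6281], 'opening': 0.0078}
[-1.047e-01 -1.000e-04  8.450e-02]
scene bar 21 [ 0.189 -0.004  0.021]
side bar 16 [0.188 0.006 0.023]
```

View pics/c.png

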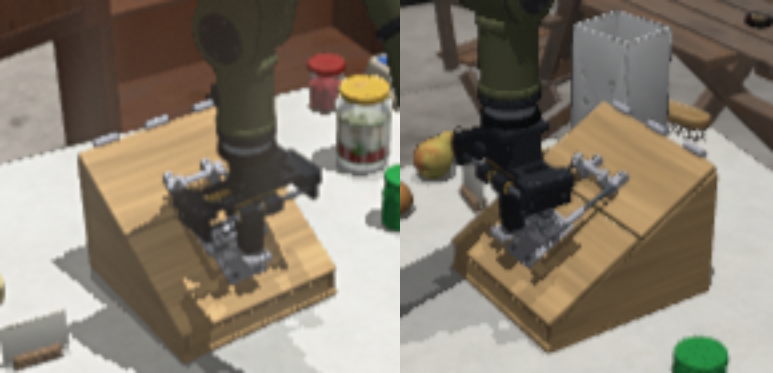

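The bar sits on the hooks' seat (left ~(195,180), right ~(600,175)) and the lever is past halfway. Joint 6 is getting low, so I tilt slightly while going on.

Call:
servo_tool(
  translation=[
    [0.006,0,0.008],
    [0.005,0,0.008],
    [0.003,0,0.008],
    [0.001,0,0.006],
  ],
  turn=[
    [0,0.05,0],
    [0,0.05,0],
    [0,0.05,0],
    [0,0.05,0],
  ],
)

```text
clock: 25.15
tool_pos: [0.4444, 0.0592, 0.0556]
eef_rot: [-0.045, 0.994, -0.006, -0.102]
contact_force: [-0.0, 0.2, 1.4]
opening: 0.003
finger_force: 0.6
```

```bash
cat > lev.py <<'E'
from latch import *
s=st();print(CR.inv().apply(s["tool_pos"]-np.r_[q[:2],0]).round(4))
for n in("scene","side"):
    g=latch(n)
    k=g[(g[:,0]>.02)&(g[:,0]<.095)&(abs(g[:,1])<.022)&(g[:,2]>.008)&(g[:,2]<.2)]
    print(n,[(round(a,3),np.percentile(k[abs(k[:,0]-a)<.004][:,2],[10,50]).round(3).tolist()) for a in np.arange(.03,.09,.01) if (abs(k[:,0]-a)<.004).sum()>2])
E
python3 lev.py
```

```text
{'clock': 25.15, 'q': [-0.1265, 0.8149, -0.1488, 2.001, 0.1559, 0.5394, 1.2787], 'tool_pos': [0.4444, 0.0592, 0.0556], 'eef_rot': [-0.0448, 0.9938, -0.0056, -0.1015], 'contact_force': [-0.0306, 0.2494, 1.3964], 'opening': 0.0034}
[-0.1251 -0.0006  0.0556]
scene [(np.float64(0.03), [0.018, 0.037]), (np.float64(0.04), [0.026, 0.049]), (np.float64(0.05), [0.025, 0.063]), (np.float64(0.06), [0.046, 0.095]), (np.float64(0.07), [0.018, 0.101]), (np.float64(0.08), [0.023, 0.111])]
side [(np.float64(0.03), [0.017, 0.035]), (np.float64(0.04), [0.019, 0.045]), (np.float64(0.05), [0.018, 0.056]), (np.float64(0.06), [0.019, 0.07]), (np.float64(0.07), [0.018, 0.102]), (np.float64(0.08), [0.095, 0.11])]
```

Call:
servo_tool(
  translation=[
    [0,0,0.004],
    [0,0,0.004],
    [0,0,0.003],
    [0,0,0],
  ],
  turn=[
    [0,0,0],
    [0,0,0],
    [0,0,0],
    [0,0,0],
  ],
)

```text
clock: 25.75
tool_pos: [0.4457, 0.0593, 0.0519]
eef_rot: [-0.045, 0.994, -0.006, -0.096]
contact_force: [-1.9, -1.5, 74.2]
opening: 0.008
finger_force: 31.9
```

Call:
servo_tool(
  translation=[
    [0,0,-0.02],
    [0,0,-0.04],
    [0,0,-0.05],
    [0,0,-0.05],
    [0,0,-0.05],
    [0,0,0],
    [0,0,0],
    [0,0,0],
  ],
  turn=[
    [0,0,0],
    [0,0,0],
    [0,0,0],
    [0,0,0],
    [0,0,0],
    [0,0,0],
    [0,0,0],
    [0,0,0],
  ],
)

```text
clock: 26.75
tool_pos: [0.4831, 0.0629, 0.2493]
eef_rot: [-0.045, 0.994, -0.006, -0.102]
contact_force: [0.3, 0.4, 0.0]
opening: 0.005
finger_force: 0.0
```

```bash
python3 lev.py; python3 - <<'E'
from latch import *
from lid import lid
lid()
for n in("scene","side"):
    g=latch(n);k=g[(g[:,0]>.18)&(g[:,0]<.26)&(abs(g[:,1])<.022)&(g[:,2]>.01)&(g[:,2]<.05)];print("bar",len(k),np.median(k,0).round(3))
b=optics.snapshot("side");a=optics.snapshot("scene")
cv2.imwrite("pics/d.png",np.hstack([cv2.resize(a["img"][120:260,150:300,::-1],(400,373)),cv2.resize(b["img"][110:260,180:320,::-1],(373,400))[:373]]))
E
```

```text
{'clock': 26.75, 'q': [-0.0879, 0.5599, -0.1974, 1.7219, 0.0811, 1.0725, 1.3485], 'tool_pos': [0.4831, 0.0629, 0.2493], 'eef_rot': [-0.0448, 0.9938, -0.0058, -0.1019], 'contact_force': [0.3131, 0.4123, 0.0122], 'opening': 0.0055}
[-0.0862 -0.0004  0.2493]
scene [(np.float64(0.03), [0.015, 0.019]), (np.float64(0.04), [0.012, 0.018]), (np.float64(0.05), [0.015, 0.018]), (np.float64(0.06), [0.016, 0.018]), (np.float64(0.07), [0.016, 0.019]), (np.float64(0.08), [0.017, 0.021])]
side [(np.float64(0.03), [0.015, 0.018]), (np.float64(0.04), [0.017, 0.019]), (np.float64(0.05), [0.014, 0.016]), (np.float64(0.06), [0.016, 0.019]), (np.float64(0.07), [0.016, 0.018]), (np.float64(0.08), [0.017, 0.02])]
scene phi deg [115. 121. 118.] [ 49 144 186]
bar 28 [ 0.188 -0.003  0.021]
bar 18 [0.189 0.008 0.023]
```

View pics/d.png

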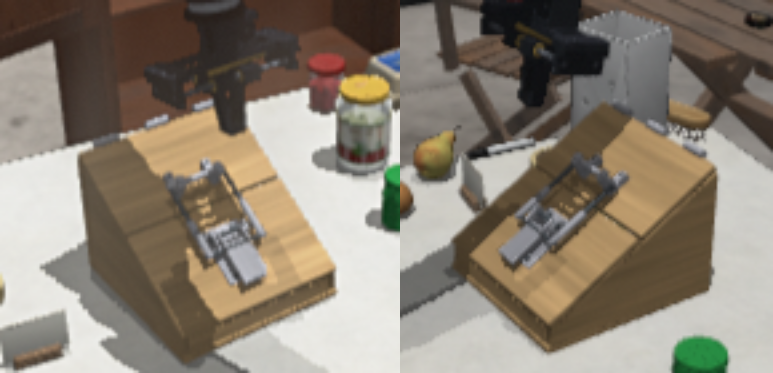

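The lid is shut, the crossbar is hooked (left ~(195,172), right ~(600,170)), the lever lies flat (left ~(245,265)), and the gripper is clear. Handing in.

```bash
python3 -c "
from plant import r
print(r.finish_job())"
```

```text
the job is handed in; nothing more can be done
None
```

The jar is standing in the chest, the lid is shut, the loop is hooked and the lever is thrown flat; I handed the job in at about 27 s, and no verdict came back. I pressed harder than needed to check the lever (74 N at the wrist, under the 120 N limit), and I did not re-measure the bystanders at the end.

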